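# Fit the new bead-canister lid and hold it half turned

## Task

The new plywood lid for the blue bead canister has just had its handle screwed on and is still gripped in the chrome vise: slide the vise's loose jaw open by its black knob, then lift the lid out by its wooden handle. Set the lid's two lugs into the notches at the green marks, press it down against the seal and twist it clockwise (seen from above) only halfway, until the handle points at the yellow marks, without ever driving it into the lock click at the red marks. Finish while still gripping the lid in that half-turned position, so that I can check the fit before it is locked, and leave the tumbler, the red tray and the olive mat where they are.

Things in the scene. Friction and masses are not known exactly. Their poses are not given: they have to be found in the camera images.
- vise: chrome quick-slide vise bolted to the shelf, base 204 x 96 mm. Origin on the shelf under the middle of the clamped lid; +x is the way the loose jaw opens, z up. Bed top 24 mm up; jaws 90 mm wide (along y), tops 48 to 50 mm up. Rubber faces at x = -38 mm (fixed jaw) and +38 mm (loose jaw, closed on the lid)
- jaw (a joint): slide of the vise's loose jaw in m: 0 closed on the lid, 0.035 fully open (end stop). A friction brake (about 11 N to move it) keeps it where it is left. Its rubber liner is squeezed 2 mm, so the lid is free only after about 3 mm; 10 mm or more is properly open
- jaw_knob (a point): top centre, 88 mm above the shelf, of the round black knob on the loose jaw: 18 mm in diameter, 32 mm tall, on a short 12 mm stem; the jaw's flat top is 38 mm below this point. Moves with the jaw; 64 mm along the vise's +x from the vise's origin when closed
- lid: loose bayonet lid, 90 to 155 g, the same after a half turn about z. Origin at the centre of its underside (foot of the spigot), z up, x along handle and lugs. Round spigot 48 mm in diameter, 16 mm tall, lowest 3 mm tapered; square plywood board 76 x 76 mm from 16 to 28 mm up; handle above. Starts on the vise bed between the jaws, its x along the vise's x
- lid_handle (a point): top centre of the lid's dark wooden bar handle, 62 mm above the lid's origin: bar 56 mm long (lid x), 14 mm wide (lid y), 34 mm tall above the board
- lid_lugs (a point): midpoint between the lid's two brass lugs, on the lid's axis, 5.5 mm above its origin: they stick out of the spigot along the lid's +x and -x to 31 mm from the axis, each 8 mm wide and 5 mm tall
- canister: blue round bead canister, fixed by a 130 mm square birch plate. Origin at the centre of the plate's underside, z up. White collar 116 mm in diameter, rim 110 mm up. Coloured marks on the collar, on both opposite sides: green at the notches (along +x and -x), yellow 44 deg clockwise from them (seen from above), red 88 deg clockwise
- canister_mouth (a point): centre of the canister's mouth at rim height: bore 51 mm, in a flange 6 mm thick, with two notches along the canister's +x and -x, 12 mm wide, open to 33 mm from the axis. A grey sprung seal ring stands 4.5 mm above the rim: a lid laid in the notches floats with its origin 12 mm below this point and cannot turn; fully pressed down (about 7 N) it is 16 mm below
- yellow_mark (a point): one of the two yellow halfway marks, on the collar 55 mm from the axis. Lugs can turn clockwise only from the notches, under the flange, once the lid's origin is 14 mm or more below the mouth; turned, the flange keeps it 14 to 16 mm below
- red_mark (a point): one of the two red locked marks (end stop), 88 deg clockwise from the green ones. A sprung click before it is first touched at about 57 deg of turn and passed at about 75
- tumbler: bystander: glass tumbler, 70 mm in diameter, 85 mm tall, with wooden dowels reaching 125 mm; origin at the centre of its foot
- tray: bystander: red plastic tray of three stacked levels, 110 x 170 mm, 106 mm tall; origin at the centre of its underside
- mat: bystander: olive silicone puzzle mat square, about 100 x 100 mm, 8 mm thick; origin at the centre of its underside
Not all that is in view belongs to the job. There is more than one size of the vise; the one meant has the size given above.

How it is judged:
By the outcome, as a careful person would: the job done as asked, in the order asked, and still so for the second after the job is handed in, while the arm keeps its last pose, push and grip.
It also fails if it takes over 62 s, if anything falls off the work surface, if the arm or the gripper's body presses on something with over 40 N, if the wrist force passes 120 N, or if a joint passes its speed limit or range.

## Robot

A 7-joint arm with a two-finger parallel gripper is mounted at the origin on the work surface. World frame = base frame: x ahead of the robot, y to its left, z up, the work surface at z = 0. Lengths are in m, angles in rad, forces in N, time in s.
With the tool pointing down it reaches from about 0.4 to 0.9 m from the base axis. Payload 5.6 kg.
Tool frame: the origin (TCP) lies midway between the tips of the shut fingers; the grasp point (between the pads) lies 19 mm behind it; z points along the fingers, y is the line along which they close (so a half turn about z gives the same grasp; the last joint's range is limited). The gripper opens to 92 mm and grips with 3 to 60 N. Pads are 20 mm wide; open, the fingers measure 128 mm over their backs; the gripper's body (75 mm by 189 mm) begins 69 mm behind the grasp point.
Start: joints at [1.208, 0.468, -0.012, 1.603, 0.006, 1.071, -0.056], TCP at [0.204, -0.617, 0.215] pointing down, gripper open.
Joint ranges: [-2.53, 2.53], [-0.31, 2.02], [-1.57, 1.55], [0.28, 2.44], [-1.29, 4.43], [0.15, 1.84], [-2.92, 2.92]. Speed limits (rad/s): [2.57, 2.57, 3.14, 3.14, 3.14, 3.14, 3.14].

## Interface

Orientations are given as a rotation vector (axis times angle).
In Python, from rig import sense, snapshot, calibration, sign_off, recognise gives the robot as it stands.
- The arm moves only by the shell command python3 -m crank 'ROWS' [FORCE]. ROWS is JSON, a list that holds one entry, the list of rows, each a list of 7 numbers: the shift along the world's x, y, z in cm, then the turn, a rotation vector about the world's x, y, z in degrees, then the opening, from 0 (shut) to 1 (fully open). A call has 1 to 8 rows; each row is the pose to reach, as a shift and turn from the pose commanded when the call began; what a row does not reach only later rows make up. A row lasts 1/12 s, in which the tool goes at most 41.7 mm and 7.16 degrees, less where a joint would pass 70% of its speed; a pose out of reach is approached as far as the arm can. A call with a gripper value outside its range is refused whole. The fingers move at their own pace and stop on an object; FORCE is the grip in N (left out, the last holds). Time passes only in rows, so rows that repeat a pose let the fingers close. It gives the time, the measured TCP pose, the force, the opening and the grip force at its end, in the units of the state.
- sense(): the state, without advancing time (a new reading comes with each control period).
- snapshot(name): name is "scene" or "top" or "wrist"; returns the picture (480x640x3 uint8, red, green, blue); there is no depth.
- calibration(name): a dict with "fx", "fy", "cx", "cy" (pixels), "k1" (the pictures are not rectified: a ray, as slopes to the right and down, at radius r is drawn at 1 + k1 r^2 times it, then the intrinsics apply), "R" (3x3) and "t" (3): a world point X has camera coordinates R X + t. Camera axes: x right, y down, z forward; pixel columns grow to the right and rows downward; lengths in m; the calibration is good to about 2 mm. A picture is of the moment at which its call begins: read the wrist's pose just before it. calibration takes no time and is no camera call; for the wrist camera it gives the pose at the moment of the call.
- sign_off(): hands the job in; it is judged then, once.
Trained networks look in the newest picture that a camera, given by its name, has taken for a name from the list of things; names that differ only in an ending like _2 or _b are one class to them, and where a whole thing is asked for, a point or a joint stands for the part that bears it (a point fixed in the world has none). Each returns a list of dicts, best first, with "conf" (0 to 1); they miss things now and then, are a little off and sometimes report something else, mostly with a low value. They report only what shows in the picture. A call takes as long as a camera call. They do not tell look-alikes from the thing itself.
- recognise(camera, name): "centre" ([column, row] in pixels, amid what is visible of it).
The state is a dict: "clock": time; "joints": joint angles; "qd": joint speeds; "joint_efforts": joint torques, N m; "tool_pos": TCP position; "tool_rot": TCP orientation; "wrist_force": force on the tool from outside, world axes, zero at the start; "torque": the same for the moment, N m; "width": finger opening in m; "gripper_force": force on a finger pad.
Only numpy, scipy, OpenCV 4.12 (cv2) and the standard library are available. Lean on these libraries where they do the work, as an engineer would, in place of code of your own. Each camera call takes 0.05 s, during which the arm holds its last target. There are 200 camera calls.

## Working session

There is one attempt and no reset: what is moved stays moved. The work goes in short steps, Python scripts to look and compute and a shell command to move; the robot and the scene stay as the last step left them, time stands still between calls to the robot, and variables do not carry over. Pictures are saved under pics/ and viewed, at most 10 in all, crops included, and the job is handed in when it is done.

```bash
mkdir -p pics; ls; python3 - <<'E'
from rig import *
import cv2
s=sense();print(s)
for c in("scene","top"):
    im=snapshot(c);cv2.imwrite(f"pics/{c}0.png",im[...,::-1])
    k=calibration(c);print(c,{a:(b if not hasattr(b,'tolist') else b.tolist()) for a,b in k.items()})
    for n in["vise","jaw_knob","lid_handle","canister","tumbler","tray","mat","lid","yellow_mark","red_mark","canister_mouth"]:
        try: print(n,[(d['centre'],round(d['conf'],2)) for d in recognise(c,n)][:4])
        except Exception as e: print(n,e)
print(sense()['clock'])
E
```

```text
pics
{'clock': 0.0, 'joints': array([ 1.20802607,  0.46838191, -0.01159284,  1.60357598,  0.00601813,
        1.0714226 , -0.05631048]), 'qd': array([-6.80083221e-04, -5.41072732e-04,  1.62681105e-03,  2.70366552e-04,
        1.44252463e-03,  2.76307002e-05,  7.13472433e-04]), 'joint_efforts': array([ 4.69045845e-04, -5.20564163e+01, -1.22416989e-02, -2.43746853e+01,
       -5.67698933e-02,  1.72426418e-02,  1.56056030e-04]), 'tool_pos': array([ 0.20407091, -0.61653643,  0.21365701]), 'tool_rot': array([-3.09986096e+00, -4.99769401e-01,  6.58954808e-04]), 'wrist_force': array([ 0.5029768 ,  0.45466268, -0.08667745]), 'torque': array([ 0.0192624 , -0.01621652,  0.06666259]), 'gripper_force': 0.0, 'width': 0.09163809991504708}
scene {'fx': 504.16494269584905, 'fy': 504.16494269584905, 'cx': 317.12656072930133, 'cy': 241.5735382735758, 'k1': 0.0283845806692822, 'R': [[-0.09807754833437904, 0.9950795953664956, 0.014049676080577425], [0.6107561693729052, 0.07133201293678133, -0.7885991665626605], [-0.785721131245465, -0.06876294653109673, -0.6147470708337769]], 't': [-0.016196557879036965
[... 920 characters left out ...]
931486, -0.01337710816334815, -0.9850408712557002]], 't': [0.07605222179126171, 0.5516043768524959, 1.0400164857049]}
vise [([315.0, 344.4], 0.85), ([257.4, 236.0], 0.7), ([166.6, 283.5], 0.68)]
jaw_knob [([319.2, 333.3], 0.9), ([254.5, 234.7], 0.82), ([167.4, 276.9], 0.81), ([360.5, 205.3], 0.65)]
lid_handle [([248.9, 257.3], 0.9)]
canister [([465.8, 249.9], 0.83)]
tumbler [([360.2, 205.4], 0.62), ([246.8, 257.7], 0.54)]
tray [([342.5, 140.6], 0.56), ([248.6, 259.2], 0.41)]
mat [([354.9, 269.8], 0.72)]
lid [([250.5, 261.9], 0.91), ([362.3, 203.7], 0.55)]
yellow_mark [([463.9, 250.4], 0.65), ([255.5, 232.2], 0.21)]
red_mark [([466.4, 248.5], 0.58)]
canister_mouth [([467.1, 249.5], 0.79)]
1.2
```

View pics/top0.png

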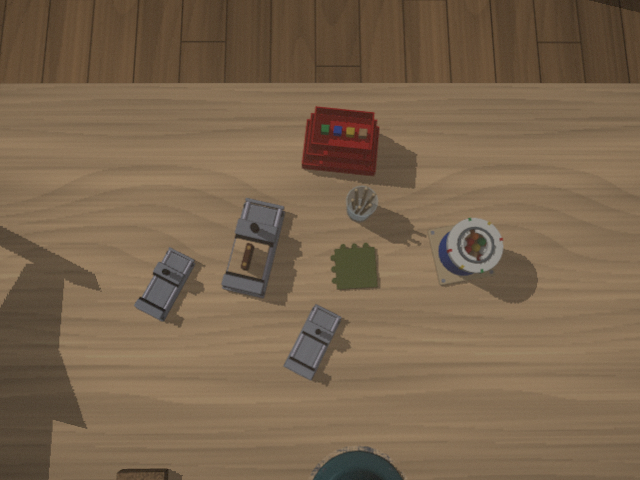

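View pics/scene0.png

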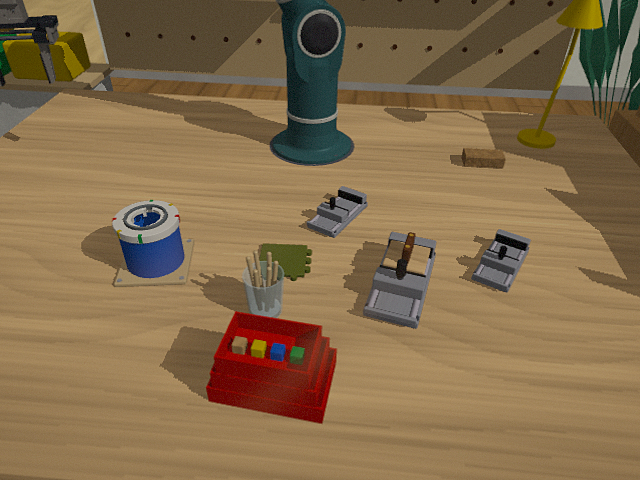

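Top view: there are three vises, the large one at (254,248) holding the plywood lid with its dark handle, and small empty ones at (166,284) and (315,343). The large one fits, since it clamps the lid. The canister is at (470,248), the tumbler (361,204), the tray (342,141) and the mat (355,267). I'll confirm this in one enlarged crop and measure.

```bash
cat > h.py <<'E'
import numpy as np, cv2
from rig import *
def K(c):
    k=calibration(c); return k, np.array([[k['fx'],0,k['cx']],[0,k['fy'],k['cy']],[0,0,1.]]), np.array([k['k1'],0,0,0,0.])
def proj(c,P,cal=None):
    k,M,d=cal or K(c)
    return cv2.projectPoints(np.array(P,float).reshape(-1,1,3),cv2.Rodrigues(np.array(k['R']))[0],np.array(k['t'],float),M,d)[0][:,0]
def back(c,px,z,cal=None):
    k,M,d=cal or K(c); R=np.array(k['R']);t=np.array(k['t'])
    u=cv2.undistortPoints(np.array(px,float).reshape(-1,1,2),M,d)[:,0]
    D=np.c_[u,np.ones(len(u))]@R; C=-R.T@t
    return C+D*((z-C[2])/D[:,2])[:,None]
E
python3 - <<'E'
from h import *
t=cv2.imread('pics/top0.png')
a=cv2.resize(t[190:310,205:300],None,fx=4,fy=4,interpolation=cv2.INTER_CUBIC)
b=cv2.resize(t[190:310,425:525],None,fx=4,fy=4,interpolation=cv2.INTER_CUBIC)
cv2.imwrite('pics/crop1.png',np.hstack([a,b]))
# vise base size check for the three from top: colour-agnostic, use centres
print('knob',back('top',[254.5,234.7],.07),back('top',[254.5,228],.088),'scene',back('scene',[405,266],.088))
print('handle',back('top',[248.9,257.3],.08))
print('mouth',back('top',[474,244],.11),'scene',back('scene',[149,215],.11))
E
```

```text
knob [[0.5627488  0.21700867 0.07      ]] [[0.57381285 0.21504678 0.088     ]] scene [[0.58965375 0.22280373 0.088     ]]
handle [[0.51226953 0.22676212 0.08      ]]
mouth [[ 0.53405541 -0.24328683  0.11      ]] scene [[ 0.52508877 -0.24230776  0.11      ]]
```

View pics/crop1.png

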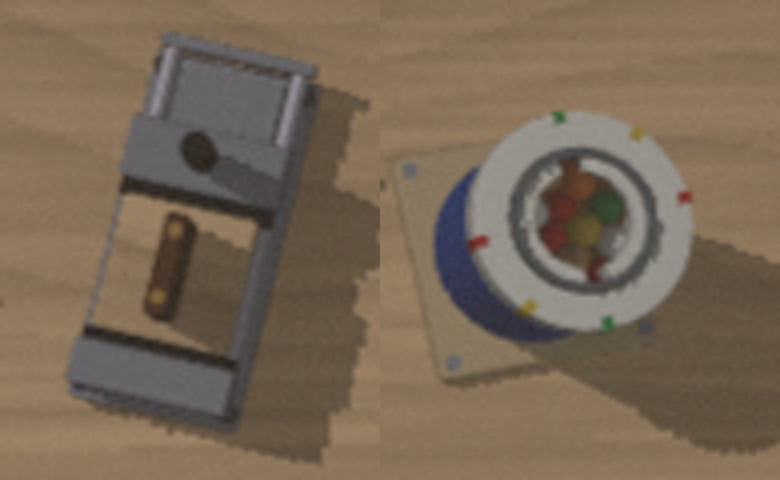

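The crop confirms the clamped lid in the large vise: knob at about (255,227.5), handle ends (249.5,245.5) and (245,266.3). The green marks on the canister are at (469.8,219.3) and (482,270.8), yellow at (489.5,223.3) and (462,267.3), red at (501,239.3) and (449.8,250.5).

```bash
python3 - <<'E'
from h import *
from scipy.spatial.transform import Rotation as Ro
c=K('top')
kn=back('top',[255,227.5],.088,c)[0]; h=back('top',[[249.5,245.5],[245,266.3]],.086,c)
print('knob',kn,'handle',h.mean(0),h, 'dist',np.linalg.norm(kn-h.mean(0)), 'ang',np.degrees(np.arctan2(*(kn-h.mean(0))[[1,0]])),np.degrees(np.arctan2(*(h[0]-h[1])[[1,0]])))
# vise corners on base
m=back('top',[[469.75,219.25],[482,270.75],[489.5,223.25],[462,267.25],[501,239.25],[449.75,250.5]],.11,c)
print(m); 
for i in(0,2,4):
    d=m[i]-m[i+1]; print('mid',(m[i]+m[i+1])/2,'len',np.hypot(*d[:2]),'ang',np.degrees(np.arctan2(d[1],d[0])))
s=sense();Rm=Ro.from_rotvec(s['tool_rot']).as_matrix();print(Rm.round(3))
k=calibration('wrist');Rc=np.array(k['R']);print('wristcam C',-Rc.T@np.array(k['t']),'axes',Rc.round(2).tolist())
# base of vise: outline of expected base to check in both cams
E
```

```text
knob [0.5748911  0.21400655 0.088     ] handle [0.51448667 0.22946906 0.086     ] [[0.53656556 0.22518037 0.086     ]
 [0.49240778 0.23375775 0.086     ]] dist 0.06238416303933465 ang -14.358429340190959 -10.9924596764459
[[ 0.58665936 -0.23744358  0.11      ]
 [ 0.47817479 -0.25656196  0.11      ]
 [ 0.57798384 -0.2785387   0.11      ]
 [ 0.48560469 -0.21557362  0.11      ]
 [ 0.5438818  -0.30045134  0.11      ]
 [ 0.52059276 -0.19198795  0.11      ]]
mid [ 0.53241708 -0.24700277  0.11      ] len 0.1101563118663751 ang 9.994687307908654
mid [ 0.53179426 -0.24705616  0.11      ] len 0.11179672744762117 ang -34.278110676709616
mid [ 0.53223728 -0.24621965  0.11      ] len 0.11093550099633248 ang -77.88156732153521
[[ 0.949  0.314 -0.   ]
 [ 0.314 -0.949 -0.   ]
 [-0.     0.    -1.   ]]
wristcam C [ 0.27935341 -0.59111948  0.38383232] axes [[0.31, -0.95, 0.0], [-0.91, -0.3, 0.28], [-0.26, -0.09, -0.96]]
```

```bash
python3 -m crank '[[[32.6,37,4,0,0,-8,1],[32.6,37,4,0,0,-8,1],[32.6,37,4,0,0,-8,1],[32.6,37,4,0,0,-8,1],[32.6,37,4,0,0,-8,1],[32.6,37,4,0,0,-8,1],[32.6,37,4,0,0,-8,1],[32.6,37,4,0,0,-8,1]]]'
```

```text
clock: 1.87
tool_pos: [0.425, -0.3661, 0.2421]
tool_rot: [3.128, 0.282, 0.001]
wrist_force: [0.4, -0.8, -0.5]
width: 0.0917
gripper_force: 0.0
```

```bash
python3 -m crank '[[[10,11.5,0.8,0,0,0,1],[10,11.5,0.8,0,0,0,1],[10,11.5,0.8,0,0,0,1],[10,11.5,0.8,0,0,0,1],[10,11.5,0.8,0,0,0,1],[10,11.5,0.8,0,0,0,1]]]'
python3 - <<'E'
from h import *
s=sense();print(s['tool_pos'],s['joints'].round(3))
c=K('wrist');im=snapshot('wrist');cv2.imwrite('pics/w1.png',im[...,::-1])
P=[[.5321,-.2468,.11]];print(proj('wrist',P,c))
import pickle;pickle.dump(c,open('w1.pkl','wb'))
E
```

```text
clock: 2.37
tool_pos: [0.525, -0.251, 0.2496]
tool_rot: [-3.128, -0.289, -0.0]
wrist_force: [-0.5, -0.4, 0.7]
width: 0.0921
gripper_force: 0.0
[ 0.52501781 -0.25097044  0.2495703 ] [ 0.536  0.33  -0.185  1.728  0.067  1.089 -1.056]
[[319.90147147 217.91874971]]
```

View pics/w1.png

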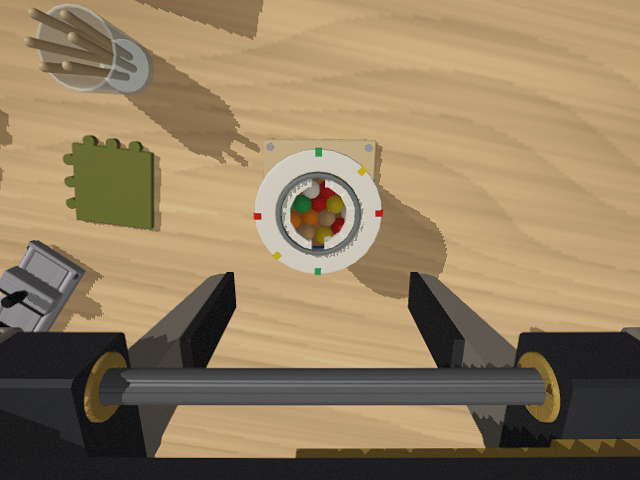

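The wrist view shows the canister centred at (319,212): green marks at (319,152) and (318,271), yellow at (361,171) and (277,256), red at (257,216) and (379,213). I'll measure the marks by colour.

```bash
python3 - <<'E'
from h import *
import pickle
c=pickle.load(open('w1.pkl','rb'))
im=cv2.imread('pics/w1.png');hsv=cv2.cvtColor(im,cv2.COLOR_BGR2HSV)
def cen(p):
    x,y=p;w=hsv[y-9:y+10,x-9:x+10];m=(w[...,1]>140)&(w[...,2]>90);m=m.astype('uint8')
    n,l,st,ce=cv2.connectedComponentsWithStats(m);i=1+st[1:,4].argmax();return ce[i]+[x-9,y-9],st[i,4]
ps=[(319,152),(318,271),(361,171),(277,256),(379,213),(257,216)]
q=[cen(p) for p in ps];print(q)
m=back('wrist',[a for a,_ in q],.11,c)
for i in(0,2,4):
    d=m[i]-m[i+1]; print('mid',(m[i]+m[i+1])/2,'len',np.hypot(*d[:2]),'ang',np.degrees(np.arctan2(d[1],d[0])))
E
```

```text
[(array([318.5, 151.5]), np.int32(48)), (array([317.39130435, 270.91304348]), np.int32(23)), (array([362.07843137, 170.50980392]), np.int32(51)), (array([276.20930233, 255.53488372]), np.int32(43)), (array([379.19148936, 213.10638298]), np.int32(47)), (array([256.85714286, 215.87755102]), np.int32(49))]
mid [ 0.53528103 -0.24439836  0.11      ] len 0.10974819889906863 ang 9.801634919982053
mid [ 0.53487039 -0.24425183  0.11      ] len 0.11020873334531646 ang -34.25388648706336
mid [ 0.53489849 -0.24450107  0.11      ] len 0.11034545875962642 ang -78.1842345843968
```

```bash
for i in 1; do python3 -m crank '[[[0,23,0,0,0,-11,1],[0,23,0,0,0,-11,1],[0,23,0,0,0,-11,1],[0,23,0,0,0,-11,1],[0,23,0,0,0,-11,1],[0,23,0,0,0,-11,1],[0,23,0,0,0,-11,1]]]'; python3 -m crank '[[[0,23.5,0,0,0,-11.5,1],[0,23.5,0,0,0,-11.5,1],[0,23.5,0,0,0,-11.5,1],[0,23.5,0,0,0,-11.5,1],[0,23.5,0,0,0,-11.5,1],[0,23.5,0,0,0,-11.5,1],[0,23.5,0,0,0,-11.5,1]]]';done
python3 - <<'E'
from h import *
s=sense();print(s['tool_pos'],s['joints'].round(3))
c=K('wrist');im=snapshot('wrist');cv2.imwrite('pics/w2.png',im[...,::-1])
for n in("jaw_knob","lid_handle","lid"):print(n,recognise('wrist',n))
import pickle;pickle.dump(c,open('w2.pkl','wb'))
E
```

```text
clock: 3.0
tool_pos: [0.5234, -0.0184, 0.2499]
tool_rot: [-3.14, 0.01, -0.001]
wrist_force: [0.2, -0.8, -0.5]
width: 0.0918
gripper_force: 0.0
clock: 3.58
tool_pos: [0.5232, 0.2175, 0.2496]
tool_rot: [-3.122, 0.323, 0.001]
wrist_force: [-0.5, -0.1, 0.4]
width: 0.0919
gripper_force: 0.0
[0.52317536 0.21748279 0.24961596] [-0.149  0.323 -0.373  1.755  0.128  1.086 -2.342]
jaw_knob [{'centre': [167.4, 270.5], 'conf': 0.81}, {'centre': [311.3, 164.2], 'conf': 0.72}, {'centre': [478.4, 312.3], 'conf': 0.61}]
lid_handle [{'centre': [309.9, 219.4], 'conf': 0.9}]
lid [{'centre': [310.7, 214.9], 'conf': 0.71}]
```

View pics/w2.png

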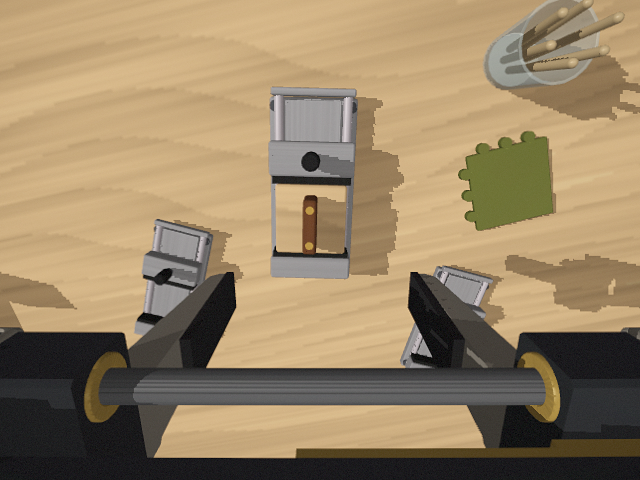

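The wrist view shows the large vise upright: the knob at (311,161), the handle bar from (310,196) to (309.5,254).

```bash
python3 - <<'E'
from h import *
import pickle
c=pickle.load(open('w2.pkl','rb'))
kn=back('wrist',[311,161],.088,c)[0];h=back('wrist',[[310.2,196],[309.6,253.5]],.086,c)
e=back('wrist',[[271,143],[355,143],[272,88],[356,88]],.048,c)
print(kn,h.mean(0),h);d=kn-h.mean(0);print(np.linalg.norm(d),np.degrees(np.arctan2(d[1],d[0])),np.linalg.norm(h[0]-h[1]),np.degrees(np.arctan2(*(h[0]-h[1])[[1,0]])))
print(np.degrees(np.arctan2(*(e[0]-e[1])[[0,1]])),np.linalg.norm(e[0]-e[1]))
w=np.degrees(2*np.arctan2(.323,-3.122));print('tool x ang',w)
E
```

```text
[0.58044888 0.21761676 0.088     ] [0.52006388 0.23203583 0.086     ] [[0.54838704 0.22549695 0.086     ]
 [0.49174072 0.23857471 0.086     ]]
0.06211488303217597 -13.429927412370304 0.05813633475537676 -12.999923047067366
11.88949134335923 0.08603182411812922
tool x ang 348.1864655014959
```

```bash
python3 -m crank '[[[5.5,-0.1,-10,0,0,-1,1],[5.5,-0.1,-14,0,0,-1,1],[5.5,-0.1,-17,0,0,-1,1],[5.5,-0.1,-19.2,0,0,-1,1],[5.5,-0.1,-19.2,0,0,-1,1],[5.5,-0.1,-19.2,0,0,-1,1],[5.5,-0.1,-19.2,0,0,-1,1]]]'; python3 -c "
from h import *
import pickle
c=K('wrist');im=snapshot('wrist');cv2.imwrite('pics/w3.png',im[...,::-1])
print(sense()['joints'].round(2),proj('wrist',[sense()['tool_pos']],c))"
```

```text
clock: 4.37
tool_pos: [0.5793, 0.2077, 0.0559]
tool_rot: [3.118, -0.367, -0.003]
wrist_force: [0.5, 0.1, 0.5]
width: 0.092
gripper_force: 0.0
[-0.18  0.63 -0.29  1.78  0.25  0.77 -2.4 ] [[323.41721066 292.03104398]]
```

View pics/w3.png

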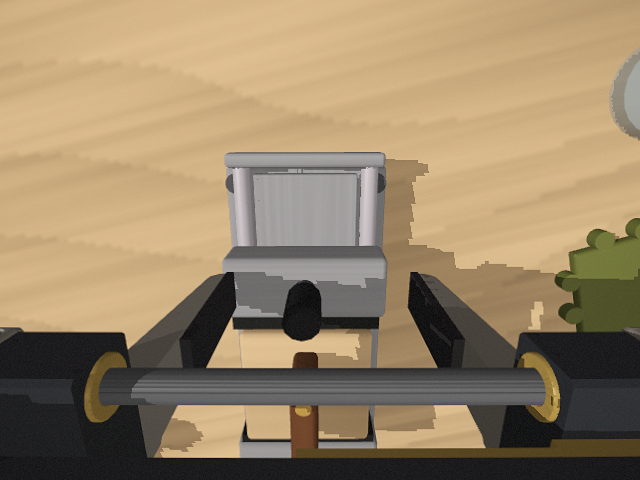

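The fingers straddle the knob (top at about (301,322)), but the tool axis is at about column 323, so it sits several mm towards -y.

```bash
python3 -c "
from h import *
s=sense();print(s['clock'],s['tool_pos'],s['tool_rot'],s['qd'].round(3))
print(back('wrist',[301,322],.088))"
```

```text
4.4167 [0.57944218 0.20834132 0.05699917] [ 3.11847826e+00 -3.65959181e-01 -1.32332511e-03] [-0.008 -0.027 -0.013 -0.002 -0.001  0.002 -0.001]
[[0.58149845 0.21886693 0.088     ]]
```

```bash
python3 -m crank '[[[0,0.9,0,0,0,0,1],[0,0.9,0,0,0,0,1],[0,0.9,0,0,0,0,0.4],[0,0.9,0,0,0,0,0.3]]]' 15; python3 -m crank '[[[0,0,0,0,0,0,0],[0,0,0,0,0,0,0],[0,0,0,0,0,0,0],[0,0,0,0,0,0,0]]]' 25
```

```text
clock: 4.75
tool_pos: [0.5791, 0.2204, 0.0583]
tool_rot: [-3.121, 0.36, -0.002]
wrist_force: [0.4, -0.8, 0.6]
width: 0.0805
gripper_force: 0.0
clock: 5.08
tool_pos: [0.579, 0.2201, 0.0576]
tool_rot: [3.121, -0.361, 0.0]
wrist_force: [0.5, 0.5, -0.1]
width: 0.0539
gripper_force: 0.0
```

```bash
python3 -m crank '[[[0,-0.2,0,0,0,0,0],[0,-0.2,0,0,0,0,0],[0,-0.2,0,0,0,0,0],[0,-0.2,0,0,0,0,0],[0,-0.2,0,0,0,0,0],[0,-0.2,0,0,0,0,0],[0,-0.2,0,0,0,0,0]]]' 30
```

```text
clock: 5.67
tool_pos: [0.5788, 0.2175, 0.0575]
tool_rot: [3.12, -0.361, -0.001]
wrist_force: [-0.9, -2.1, 2.3]
width: 0.0172
gripper_force: 30.0
```

```bash
python3 -m crank '[[[0.6,-0.13,0,0,0,0,0],[1.2,-0.27,0,0,0,0,0],[1.8,-0.4,0,0,0,0,0],[2.3,-0.53,0,0,0,0,0],[2.6,-0.6,0,0,0,0,0],[2.6,-0.6,0,0,0,0,0],[2.6,-0.6,0,0,0,0,0]]]' 40
```

```text
clock: 6.25
tool_pos: [0.6016, 0.2121, 0.0575]
tool_rot: [3.118, -0.359, -0.01]
wrist_force: [-9.7, -2.2, 8.6]
width: 0.0172
gripper_force: 40.0
```

```bash
python3 -m crank '[[[-0.2,0.05,0,0,0,0,0.5],[-0.2,0.05,0,0,0,0,0.5],[-0.2,0.05,0,0,0,0,0.6],[-0.2,0.05,0,0,0,0,0.6],[-0.2,0.05,3,0,0,0,0.6],[-0.2,0.05,6,0,0,0,0.6],[-3,1,8,0,0,0,0.6],[-6,1.6,8,0,0,0,0.6]]]'; python3 -m crank '[[[-4,1,2,0,0,0,0.6],[-4,1,2,0,0,0,0.6],[-4,1,2,0,0,0,0.6]]]'; python3 - <<'E'
from h import *
s=sense();print(s['tool_pos'],s['tool_rot'])
im=snapshot('wrist');cv2.imwrite('pics/w4.png',im[...,::-1])
for n in("jaw_knob","lid_handle"):print(n,recognise('wrist',n))
print(proj('wrist',[[.520,.232,.086],[.5476,.2257,.086],[.4924,.2383,.086],[.6035,.212,.088]]))
E
```

```text
clock: 6.92
tool_pos: [0.5486, 0.2297, 0.142]
tool_rot: [-3.115, 0.364, -0.013]
wrist_force: [-0.2, 1.3, 1.1]
width: 0.0546
gripper_force: 0.0
clock: 7.17
tool_pos: [0.5041, 0.2399, 0.1592]
tool_rot: [-3.12, 0.355, -0.004]
wrist_force: [-0.0, -1.0, 0.3]
width: 0.0551
gripper_force: 0.0
[0.50413245 0.23988456 0.15921467] [-3.11987113  0.3550409  -0.00382149]
jaw_knob [{'centre': [327.6, 110.8], 'conf': 0.86}, {'centre': [143.7, 289.2], 'conf': 0.83}, {'centre': [503.6, 325.7], 'conf': 0.74}, {'centre': [582.8, 160.8], 'conf': 0.44}]
lid_handle [{'centre': [327.4, 215.1], 'conf': 0.95}]
[[326.93143419 229.50121361]
 [326.76141939 189.76572968]
 [327.09008266 266.82293162]
 [327.85233156 100.32932748]]
```

View pics/w4.png

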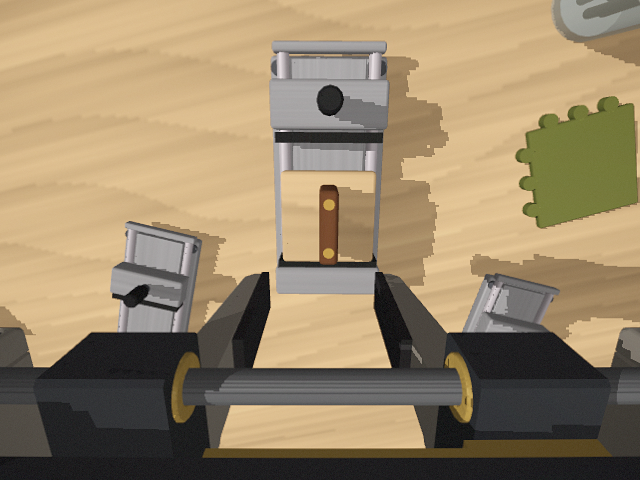

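The loose jaw is open by about 22 mm. The knob is at (330,100), the lid's board edge at (328,172) is clear of the jaw liner, and the handle runs from (328.5,186) to (328.5,265).

```bash
python3 -m crank '[[[1.75,-0.9,0,0,0,0,0.5],[1.75,-0.9,-4,0,0,0,0.5],[1.75,-0.9,-8,0,0,0,0.5],[1.75,-0.9,-10.2,0,0,0,0.5],[1.75,-0.9,-10.2,0,0,0,0.5],[1.75,-0.9,-10.2,0,0,0,0.5]]]' 20;  python3 -c "
from h import *
s=sense();print(s['tool_pos'],s['tool_rot'],s['width'])"
```

```text
clock: 7.82
tool_pos: [0.5235, 0.2283, 0.054]
tool_rot: [3.12, -0.364, -0.002]
wrist_force: [0.1, -0.7, 0.5]
width: 0.0461
gripper_force: 0.0
[0.52346872 0.2282567  0.05401906] [ 3.11950010e+00 -3.63525034e-01 -1.89230014e-03] 0.046074885879759914
```

```bash
python3 -m crank '[[[-0.15,0.2,0.15,0,0,0,0],[-0.15,0.2,0.15,0,0,0,0],[-0.15,0.2,0.15,0,0,0,0],[-0.15,0.2,0.15,0,0,0,0],[-0.15,0.2,0.15,0,0,0,0],[-0.15,0.2,0.15,0,0,0,0],[-0.15,0.2,0.15,0,0,0,0],[-0.15,0.2,0.15,0,0,0,0]]]' 20; python3 -m crank '[[[0,0,0,0,0,0,0],[0,0,0,0,0,0,0],[0,0,0,0,0,0,0]]]' 45
```

```text
clock: 8.48
tool_pos: [0.521, 0.2311, 0.057]
tool_rot: [3.121, -0.361, 0.0]
wrist_force: [0.7, -0.5, -0.6]
width: 0.0139
gripper_force: 20.0
clock: 8.73
tool_pos: [0.521, 0.2311, 0.057]
tool_rot: [3.121, -0.361, 0.0]
wrist_force: [0.6, -0.3, -1.5]
width: 0.0134
gripper_force: 45.0
```

```bash
python3 -m crank '[[[0,0,1,0,0,0,0],[0,0,3,0,0,0,0],[0,0,6,0,0,0,0],[0,0,10,0,0,0,0],[0,0,14,0,0,0,0],[0,0,16.5,0,0,0,0],[0,0,16.5,0,0,0,0]]]' 45; python3 -m crank '[[[0.7,-24,0,0,0,12,0],[0.7,-24,0,0,0,12,0],[0.7,-24,0,0,0,12,0],[0.7,-24,0,0,0,12,0],[0.7,-24,0,0,0,12,0],[0.7,-24,0,0,0,12,0],[0.7,-24,0,0,0,12,0]]]'; python3 -c "
from h import *
s=sense();print(s['clock'],s['tool_pos'],s['tool_rot'],s['width'])"
```

```text
clock: 9.32
tool_pos: [0.5237, 0.2332, 0.2292]
tool_rot: [-3.115, 0.359, -0.015]
wrist_force: [1.2, 0.7, -0.5]
width: 0.0133
gripper_force: 45.0
clock: 9.9
tool_pos: [0.5271, -0.0176, 0.2215]
tool_rot: [3.137, -0.05, -0.003]
wrist_force: [0.3, -0.1, -1.5]
width: 0.0135
gripper_force: 45.0
9.9 [ 0.52710424 -0.01756256  0.22147793] [ 3.13720177e+00 -5.01476559e-02 -2.74751310e-03] 0.013471849628677259
```

```bash
python3 -m crank '[[[0.8,-22.7,0,0,0,11.6,0],[0.8,-22.7,0,0,0,11.6,0],[0.8,-22.7,0,0,0,11.6,0],[0.8,-22.7,0,0,0,11.6,0],[0.8,-22.7,0,0,0,11.6,0],[0.8,-22.7,0,0,0,11.6,0],[0.8,-22.7,0,0,0,11.6,0],[0.8,-22.7,0,0,0,11.6,0]]]'; python3 - <<'E'
from h import *
import pickle
s=sense();print(s['clock'],s['tool_pos'],s['tool_rot'],s['width'],s['joints'].round(2))
c=K('wrist');pickle.dump((c,s),open('w5.pkl','wb'))
im=snapshot('wrist');cv2.imwrite('pics/w5.png',im[...,::-1])
E
```

```text
clock: 10.57
tool_pos: [0.5351, -0.2366, 0.2212]
tool_rot: [-3.128, -0.281, 0.002]
wrist_force: [-1.0, 1.4, -1.0]
width: 0.0136
gripper_force: 45.0
10.5667 [ 0.53509631 -0.23655283  0.22124954] [-3.12785083e+00 -2.80623951e-01  2.40077225e-03] 0.013575811323181185 [ 0.54  0.37 -0.23  1.75  0.09  1.04 -1.11]
```

View pics/w5.png

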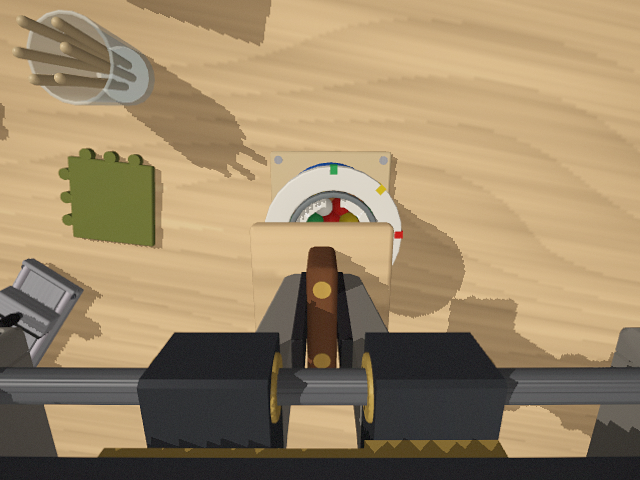

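The lid is held square: board far corners at (251,223) and (393,223), handle front end at (322,247). Marks are visible at green (334,169), yellow (381,189) and red (399,235).

```bash
python3 - <<'E'
from h import *
import pickle
from scipy.optimize import least_squares
from scipy.spatial.transform import Rotation as Ro
c,s=pickle.load(open('w5.pkl','rb'))
im=cv2.imread('pics/w5.png');hsv=cv2.cvtColor(im,cv2.COLOR_BGR2HSV)
def cen(p):
    x,y=p;w=hsv[y-9:y+10,x-9:x+10];m=((w[...,1]>140)&(w[...,2]>90)).astype('uint8')
    n,l,st,ce=cv2.connectedComponentsWithStats(m);i=1+st[1:,4].argmax();return ce[i]+[x-9,y-9]
q=np.array([cen(p) for p in[(334,169),(381,189),(399,235)]]);print(q)
m=back('wrist',q,.11,c)[:,:2]
def f(p):
    a=p[2]-np.radians([0,44,88]);return (p[:2]+.055*np.c_[np.cos(a),np.sin(a)]-m).ravel()
r=least_squares(f,[.535,-.244,.17]);print('can',r.x[:2],np.degrees(r.x[2]),'res mm',(r.fun*1e3).round(1))
T=s['tool_pos'];Rm=Ro.from_rotvec(s['tool_rot']).as_matrix()
b=back('wrist',[[251,223.5],[393,223.5]],T[2]-.005,c);print('board corners tool mm',((b-T)@Rm*1e3).round(1))
e=back('wrist',[[309,248],[335,248]],T[2]+.029,c);print('handle end tool mm',((e-T)@Rm*1e3).round(1))
d=b[0]-b[1];print('lid angle',np.degrees(np.arctan2(-d[0],d[1])), 'tool',np.degrees(np.arctan2(Rm[1,0],Rm[0,0])))
E
```

```text
[[333.33333333 166.97701149]
 [380.68421053 188.94736842]
 [398.7037037  234.42592593]]
can [ 0.53597774 -0.24364751] 8.970045107152153 res mm [-0.6 -0.6  0.4 -0.1  0.2  0.7]
board corners tool mm [[ 36.  -37.4   5. ]
 [ 35.9  35.4   4.9]]
handle end tool mm [[ 33.8  -6.5 -29. ]
 [ 33.8   4.4 -29.1]]
lid angle 10.20818068483065 tool 10.253505604932178
```

```bash
python3 - <<'E'
from h import *
import pickle
from scipy.optimize import least_squares
from scipy.spatial.transform import Rotation as Ro
c,s=pickle.load(open('w5.pkl','rb'))
im=cv2.imread('pics/w5.png')
g=im.astype(int)
for col in(280,): print(col,[(r,g[r,col-3:col+4].mean(0).astype(int).tolist()) for r in range(217,232)])
print('handle',[(r,int(g[r,317:326].mean())) for r in range(242,275,1)])
for row in(235,255): print(row,[(x,int(g[row-1:row+2,x].mean())) for x in list(range(246,256))+list(range(388,398))])
print('hnd cols',[(x,int(g[256:260,x].mean())) for x in range(302,342)])
E
```

```text
280 [(217, [200, 213, 219]), (218, [201, 213, 219]), (219, [201, 213, 219]), (220, [202, 214, 219]), (221, [202, 213, 219]), (222, [122, 153, 175]), (223, [98, 139, 168]), (224, [107, 147, 177]), (225, [115, 158, 187]), (226, [126, 170, 201]), (227, [135, 181, 212]), (228, [137, 183, 214]), (229, [139, 185, 216]), (230, [141, 187, 217]), (231, [143, 189, 219])]
handle [(242, 183), (243, 182), (244, 183), (245, 185), (246, 123), (247, 45), (248, 50), (249, 51), (250, 51), (251, 50), (252, 51), (253, 51), (254, 52), (255, 51), (256, 52), (257, 50), (258, 50), (259, 51), (260, 51), (261, 52), (262, 52), (263, 52), (264, 52), (265, 53), (266, 56), (267, 61), (268, 68), (269, 71), (270, 72), (271, 73), (272, 75), (273, 75), (274, 75)]
235 [(246, 183), (247, 183), (248, 183), (249, 180), (250, 179), (251, 186), (252, 187), (253, 187), (254, 187), (255, 187), (388, 181), (389, 178), (390, 166), (391, 149), (392, 134), (393, 140), (394, 126), (395, 91), (396, 85), (397, 85)]
255 [(246, 180), (247, 180), (248, 181), (249, 181), (250, 181), (251, 169), (252, 181), (253, 185), (254, 184), (255, 184), (388, 175), (389, 162), (390, 145), (391, 126), (392, 157), (393, 210), (394, 212), (395, 209), (396, 186), (397, 139)]
hnd cols [(302, 181), (303, 181), (304, 181), (305, 181), (306, 184), (307, 158), (308, 82), (309, 54), (310, 57), (311, 55), (312, 54), (313, 53), (314, 53), (315, 52), (316, 51), (317, 50), (318, 53), (319, 51), (320, 51), (321, 50), (322, 52), (323, 51), (324, 49), (325, 50), (326, 51), (327, 50), (328, 49), (329, 49), (330, 50), (331, 46), (332, 41), (333, 38), (334, 31), (335, 26), (336, 120), (337, 130), (338, 128), (339, 128), (340, 126), (341, 127)]
```

```bash
python3 - <<'E'
from h import *
import pickle
from scipy.spatial.transform import Rotation as Ro
c,s=pickle.load(open('w5.pkl','rb'));T=s['tool_pos'];Rm=Ro.from_rotvec(s['tool_rot']).as_matrix()
for n,p,dz,ex in[('board bot',(321,221.7),-.017,38),('board top',(321,226.5),-.005,38),('hnd bot',(321,246.2),-.005,28),('hnd top',(321,267),.029,28),('left top',(251,255),-.005,-38),('left bot',(251,255),-.017,-38),('right top',(389.5,255),-.005,38),('right bot',(392,255),-.017,38),('hl',(307.5,258),.015,-7),('hr',(335.5,258),.015,7)]:
    print(n,((back('wrist',p,T[2]+dz,c)[0]-T)@Rm*1e3).round(1)[:2],ex)
E
```

```text
board bot [34.  -1.6] 38
board top [34.4 -1.5] 38
hnd bot [23.8 -1.6] 28
hnd top [25.3 -1.5] 28
left top [ 18.9 -38.4] -38
left bot [ 14.8 -41. ] -38
right top [18.9 34.5] 38
right bot [14.7 38.3] 38
hl [24.4 -7.8] -7
hr [24.3  5.2] 7
```

```bash
python3 -c "
from h import *
print(sense()['tool_pos'])"; python3 -m crank '[[[0.35,-0.7,-2,0,0,-0.4,0],[0.35,-0.7,-4,0,0,-0.4,0],[0.35,-0.7,-6,0,0,-0.4,0],[0.35,-0.7,-7,0,0,-0.4,0],[0.35,-0.7,-7,0,0,-0.4,0],[0.35,-0.7,-7,0,0,-0.4,0]]]'; python3 -c "
from h import *
s=sense();print(s['tool_pos'],s['tool_rot'],s['wrist_force'],s['torque'])"
```

```text
[ 0.53556878 -0.23464542  0.22144713]
clock: 11.12
tool_pos: [0.5398, -0.2413, 0.1522]
tool_rot: [-3.129, -0.278, 0.001]
wrist_force: [0.8, 0.2, -0.9]
width: 0.0137
gripper_force: 45.0
[ 0.53975916 -0.24126643  0.15215892] [-3.12850474e+00 -2.77506836e-01  5.47488337e-04] [ 0.80954458  0.19972974 -0.93284032] [ 0.01447918 -0.00262145 -0.01792922]
```

```bash
python3 -m crank '[[[-0.05,-0.3,0,0,0,-0.3,0],[-0.05,-0.3,0,0,0,-0.3,0],[-0.05,-0.3,0,0,0,-0.3,0],[-0.05,-0.3,0,0,0,-0.3,0]]]'; python3 - <<'E'
from h import *
import pickle
for i in range(3):
    s=sense();print(s['tool_pos'],s['tool_rot'],s['torque']);c=K('wrist');im=snapshot('wrist')
pickle.dump((c,s),open('w6.pkl','wb'));cv2.imwrite('pics/w6.png',im[...,::-1])
cv2.imwrite('pics/w6c.png',cv2.resize(im[130:330,180:460,::-1],None,fx=2.8,fy=2.8,interpolation=cv2.INTER_CUBIC))
E
```

```text
clock: 11.45
tool_pos: [0.5393, -0.246, 0.1529]
tool_rot: [3.13, 0.266, 0.002]
wrist_force: [0.4, 0.1, -1.1]
width: 0.0139
gripper_force: 45.0
[ 0.53930422 -0.24602776  0.15290395] [3.12958426e+00 2.65722934e-01 1.85111309e-03] [ 0.05510919  0.03772221 -0.04235044]
[ 0.53923928 -0.24594281  0.15272767] [3.12975615e+00 2.65850575e-01 1.50472881e-03] [ 0.04016619  0.00070272 -0.03497651]
[ 0.53911343 -0.24588269  0.15252924] [3.12991742e+00 2.65944464e-01 9.99168672e-04] [0.06461028 0.05736056 0.00643719]
```

View pics/w6c.png

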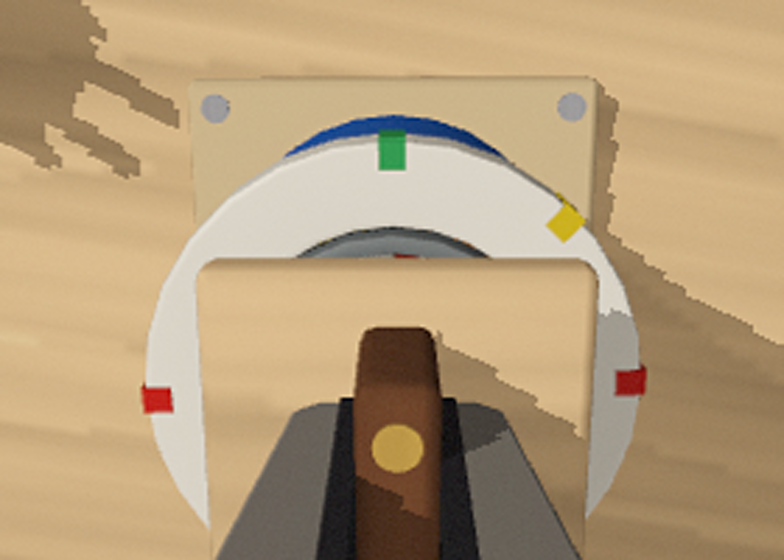

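The enlarged view shows the lid just over the collar: green at (320,184), yellow at (382,209), reds at (236,273) and (405,266), the board's front edge at row 222 and the handle at column 322. I'll measure the relative offset.

```bash
python3 - <<'E'
from h import *
import pickle
from scipy.optimize import least_squares
from scipy.spatial.transform import Rotation as Ro
c,s=pickle.load(open('w6.pkl','rb'));T=s['tool_pos'];Rm=Ro.from_rotvec(s['tool_rot']).as_matrix()
o=lambda x,y:[180+(x+.5)/2.8-.5,130+(y+.5)/2.8-.5]
m=((back('wrist',[o(392,154),o(565,222),o(630,382),o(157.5,400)],.11,c)-T)@Rm)[:,:2]
tests=np.array([0,44,88,268])
f=lambda p:(p[:2]+.055*np.c_[np.cos(p[2]+np.radians(tests)),np.sin(p[2]+np.radians(tests))]-m).ravel()
r=least_squares(f,[0,0,0]);print('can in tool mm',r.x[:2]*1e3,np.degrees(r.x[2]),(r.fun*1e3).round(1))
for n,p,dz,ex in[('board bot',o(397,258),-.017,38),('hnd bot',o(398,327),-.005,28),('board L top',o(203,400),-.005,-38),('board L bot',o(200,400),-.017,-38),('board R top',o(592,400),-.005,38),('board R bot',o(597,400),-.017,38),('h L',o(357,400),.015,-7),('h R',o(440,400),.015,7)]:
    print(n,((back('wrist',p,T[2]+dz,c)[0]-T)@Rm*1e3).round(1)[:2],ex)
E
```

```text
can in tool mm [-4.011374   -2.24923377] -0.2594572888090661 [ 0.2 -0.1 -0.1  0.1 -0.1  0.3 -0.1 -0.3]
board bot [33.9 -1.3] 38
hnd bot [23.6 -1.1] 28
board L top [  9.  -38.3] -38
board L bot [  4.2 -41.5] -38
board R top [ 8.9 35.9] 38
board R bot [ 4.1 39.4] 38
h L [17.1 -8.1] -7
h R [17.   5.9] 7
```

```bash
python3 -m crank '[[[0,0.11,0,0,0,0.25,0],[0,0.11,-0.4,0,0,0.25,0],[0,0.11,-0.8,0,0,0.25,0],[0,0.11,-1.1,0,0,0.25,0],[0,0.11,-1.4,0,0,0.25,0],[0,0.11,-1.6,0,0,0.25,0],[0,0.11,-1.6,0,0,0.25,0]]]'; python3 -c "
from h import *
s=sense();print(s['tool_pos'],s['tool_rot'],s['wrist_force'],s['torque'])"
```

```text
clock: 12.18
tool_pos: [0.5386, -0.2445, 0.1353]
tool_rot: [-3.129, -0.273, 0.002]
wrist_force: [0.2, 0.2, -2.0]
width: 0.0136
gripper_force: 45.0
[ 0.53855961 -0.24451626  0.13527752] [-3.12911870e+00 -2.72903329e-01  1.70845921e-03] [ 0.23266395  0.2279043  -2.03607218] [-0.01973527 -0.014343    0.02515166]
```

```bash
python3 -m crank '[[[0,0,-0.25,0,0,0,0],[0,0,-0.45,0,0,0,0],[0,0,-0.6,0,0,0,0],[0,0,-0.75,0,0,0,0],[0,0,-0.85,0,0,0,0],[0,0,-0.85,0,0,0,0],[0,0,-0.85,0,0,0,0]]]'; python3 -c "
from h import *
s=sense();print(s['tool_pos'],s['tool_rot'],s['wrist_force'],s['torque'])"
```

```text
clock: 12.77
tool_pos: [0.5391, -0.2448, 0.128]
tool_rot: [3.129, 0.273, 0.0]
wrist_force: [-1.5, 1.6, 3.3]
width: 0.014
gripper_force: 45.0
[ 0.53906061 -0.24475778  0.12797389] [3.12946226e+00 2.72816236e-01 3.37771227e-04] [-1.50257465  1.56128528  3.31162387] [ 0.10346304  0.34283833 -0.01793078]
```

```bash
python3 -m crank '[[[0,0,-0.15,0,0,0,0],[0,0,-0.3,0,0,0,0],[0,0,-0.3,0,0,0,0],[0,0,-0.3,0,0,0,0]]]'; python3 -c "
from h import *
s=sense();print(s['tool_pos'],s['tool_rot'],s['wrist_force'],s['torque'])"
```

```text
clock: 13.1
tool_pos: [0.5392, -0.2448, 0.1269]
tool_rot: [3.129, 0.273, 0.001]
wrist_force: [-6.8, 2.7, 17.8]
width: 0.0136
gripper_force: 45.0
[ 0.53916686 -0.24475244  0.12690875] [3.12886758e+00 2.72775662e-01 8.12835828e-04] [-6.84959635  2.70661288 17.80624122] [0.52953004 1.48892889 0.00518546]
```

```bash
python3 -m crank '[[[0,0,0.1,0,0,0,0],[0,-0.02,0.1,0,0,-4,0],[0,-0.05,0.1,0,0,-8,0],[0,-0.08,0.1,0,0,-12,0],[0,-0.1,0.1,0,0,-16,0],[0,-0.13,0.1,0,0,-20,0],[0,-0.13,0.1,0,0,-20,0]]]' 60; python3 -c "
from h import *
s=sense();print(s['tool_pos'],s['tool_rot'],s['wrist_force'],s['torque']);r=s['tool_rot'];print(np.degrees(2*np.arctan(r[1]/r[0])))"
```

```text
clock: 13.68
tool_pos: [0.54, -0.2466, 0.1269]
tool_rot: [3.128, -0.279, 0.004]
wrist_force: [-0.5, -0.6, 8.8]
width: 0.0134
gripper_force: 60.0
[ 0.54001734 -0.24660101  0.12692356] [ 3.12782997 -0.27896525  0.00395103] [-0.51683093 -0.60329558  8.84850963] [ 0.07677747  0.46752928 -0.09070672]
-10.193234438456901
```

```bash
python3 -m crank '[[[0,-0.03,0,0,0,-4,0],[-0.01,-0.06,0,0,0,-8,0],[-0.02,-0.08,0,0,0,-12,0],[-0.03,-0.11,0,0,0,-16,0],[-0.05,-0.13,0,0,0,-20,0],[-0.06,-0.15,0,0,0,-23.8,0],[-0.06,-0.15,0,0,0,-23.8,0],[-0.06,-0.15,0,0,0,-23.8,0]]]' 60; python3 - <<'E'
from h import *
s=sense();print(s['tool_pos'],s['tool_rot'],s['wrist_force'],s['torque']);r=s['tool_rot'];print(np.degrees(2*np.arctan(r[1]/r[0])))
im=snapshot('wrist')
cv2.imwrite('pics/w7.png',im[130:430,150:490,::-1].repeat(2,0).repeat(2,1)[:600,:680])
E
```

```text
clock: 14.35
tool_pos: [0.5394, -0.2483, 0.127]
tool_rot: [3.005, -0.915, 0.004]
wrist_force: [-1.1, -0.6, 8.6]
width: 0.0132
gripper_force: 60.0
[ 0.53942314 -0.24826671  0.12695179] [ 3.00458491 -0.91470256  0.00448436] [-1.07310154 -0.57624847  8.56076559] [ 0.03838016  0.49921111 -0.11680169]
-33.86422971051375
```

View pics/w7.png

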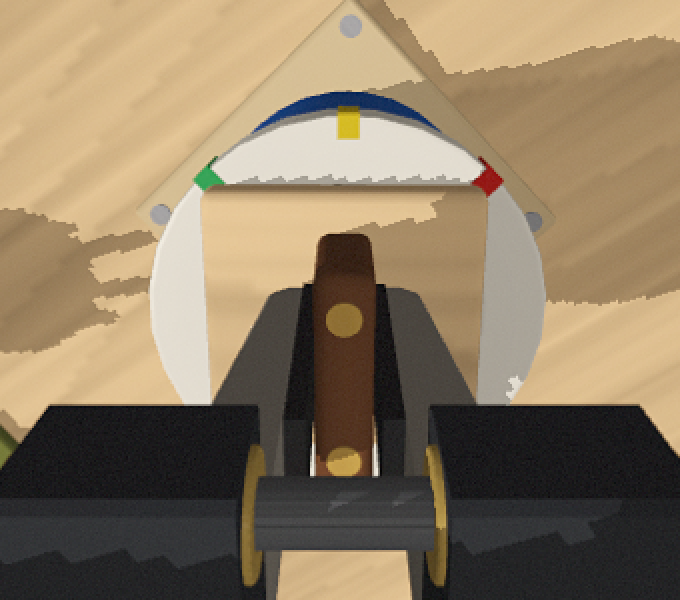

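The picture shows the handle (column 345 of the crop) pointing at the yellow mark at (348,124), with green at (207,177) and red at (490,178) evenly on either side. The lid is still gripped and pressed with about 9 N, so I'm handing in.

```bash
python3 -c "
from rig import *
print(sign_off())"
```

```text
the job is handed in; nothing more can be done
None
```

I opened the vise by about 22 mm and set the lid in the canister's notches, then pressed it down and turned it about 44° clockwise to the yellow marks, short of the lock click; the gripper still holds it, and I handed the job in at about 14.4 s.

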